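# Load a housing into the spring stack magazine

## Task

Load the loose covered housing (the one with the closed, flat, drilled top, like the housing already in the magazine) on top of the stack in the spring magazine: bring it upright between the four guide rods, press it straight down against the spring until both catches snap over its top edge, and let go. Leave the two open-topped housings where they stand.

Things in the scene. Friction and masses are not known exactly. Their poses are not given: they have to be found in the camera images.
- covered_housing_center (a point): Centre (half-way up, 18 mm above its underside) of the loose covered housing: an upright turned aluminium cylinder, diameter 46 mm, height 36 mm, 50 g, with a closed flat top that has a centre bore and three small holes. Its z axis points up out of the closed top. Grip it across its diameter in any direction.
- magazine: Magazine fixed to the table; origin at its underside's centre, z up the stack. Base 124 (x) x 80 (y) x 12 mm. Four 8 mm guide rods at x +/-22, y +/-18 mm, 3 mm play round a 46 mm housing, straight to z 115, flared 10 mm outward to z 130. On the +y and -y sides 35 mm gaps between rods, free down to the base: fingers closing along y can go down beside the stack and open there. Brackets at +x and -x, up to z 112 mm.
- catch_level (a point): Point on the stack axis level with the flat undersides of the two sprung catches (at +x and -x, 104 mm above the table). Their sloped tops, 19 mm high, yield outward as a housing is pushed down, about 15 N at most. The stack's top is 1 mm below. Push until the new housing's top is 3 to 10 mm below this point, held by its sides or with shut fingers on its top; let go, it springs up to this level.
- open_housing_a: Bystander: low open-topped aluminium housing, diameter 46 mm, height 30 mm, a cup with small posts visible inside; origin at the centre of its underside.
- open_housing_b: Bystander: open-topped aluminium housing, diameter 46 mm, height 38 mm, a cup with small posts visible inside; origin at the centre of its underside.
Not all that is in view belongs to the job. What is shaped like the part that bears covered_housing_center but blue is not meant.

How it is judged (in metres and radians):
At the end, for the whole second after the job is handed in: The covered housing rests in the magazine on top of the stack under both catches: its centre 74 to 92 mm above the magazine's underside, within 10 mm of the stack axis, closed top up and upright within 10 degrees, at rest (z of covered_housing_center in the frame of magazine between 0.074 and 0.092 m and horizontal distance between covered_housing_center and magazine below 0.01 m and angle between covered_housing_center's own z axis and vertical below 0.175 rad and linear speed of covered_housing below 0.02 m/s); the robot touches nothing.
It fails at once if an open-topped housing is moved more than 30 mm (distance of any of open_housing_a, open_housing_b from where it was at the start of the episode above 0.03 m).
It also fails if it takes over 40 s, if anything falls off the work surface, if the arm or the gripper's body presses on something with over 40 N, if the wrist force passes 120 N, or if a joint passes its speed limit or range.

## Robot

A 6-joint arm with a two-finger parallel gripper is mounted at the origin on a cart in front of the work surface, level with it; the furniture and walls round the work are solid. World frame = base frame: x ahead of the robot, y to its left, z up, the work surface at z = 0. Lengths are in mm, angles in rad, forces in N, time in s.
With the tool pointing down it reaches from about 275 to 750 mm from the base axis. Payload 10.2 kg.
Tool frame: the origin (TCP) lies on the centre line of the jaws, within the pads' length; the fingertips stand 8 mm ahead of it and the grasp point (between the pads) lies 11 mm behind it; x points along the fingers, y is the direction in which the jaws open and shut, and the axes are right-handed (so a half turn about x gives the same grasp; the last joint's range is limited). The gripper opens to 85 mm and grips with 20 to 120 N. Pads are 22 mm wide; open, the fingers measure 114 mm over their backs; the gripper's body (76 mm by 85 mm) begins 54 mm behind the grasp point. The pads swing forward as they close: fully open they stand 13 mm farther back than shut.
Start: joints at [1.05, 0.313, 1.498, -0, 1.331, -0.223], TCP at [154.057, 501.894, 239.294] pointing down, gripper open.
Joint ranges: [-2.94, 2.94], [-0.97, 2.17], [0.19, 2.56], [-1.23, 4.37], [0.02, 3.11], [-2.88, 2.88]. Speed limits (rad/s): [2.39, 2.39, 3.01, 3.14, 3.14, 3.14].

## Interface

Orientations are given as a unit quaternion [w, x, y, z].
In Python, from rig import ctrl, vision, workorder gives the robot as it stands. The module is installed in compiled form; this text tells all that it offers.
- The arm moves only by the shell command python3 -m jog 'ROWS' [OPENING] [FORCE]. ROWS is JSON, a list that holds one entry, the list of rows, each a list of 6 numbers: the shift along the tool's x, y, z in m, then the turn, a rotation vector about the tool's x, y, z in rad. A call has 1 to 12 rows; each row shifts and turns the commanded pose from where the row before left it, along the tool's axes as they then stand; what a row does not reach is not made up. A row lasts 1/8 s, in which the tool goes at most 62.5 mm and 10.7 degrees, less where a joint would pass 70% of its speed; a pose out of reach is approached as far as the arm can. A call is refused whole if a number of a shift passes 0.0625 or a number of a turn 0.188, either way. A call with a gripper value outside its range is refused whole. OPENING is the closure in counts, from 0 (fully open) to 255 (shut), set as the call begins (- or left out, the last holds). The fingers move at their own pace and stop on an object; FORCE is the grip in N (left out, the last holds). Time passes only in rows, so rows that do not move let the fingers close. It gives the time, the measured TCP pose, the force and the opening at its end, in the units of the state.
- ctrl.sense(): the state, without advancing time (a new reading comes with each control period).
- vision.capture(name): name is "scene" or "top" or "wrist"; returns a dict with "image" (480x640x3 uint8, red, green, blue), "mtx" (3x3 intrinsics, pixels), "k1" (the pictures are not rectified: a ray, as slopes to the right and down, at radius r is drawn at 1 + k1 r^2 times it, then the intrinsics apply), "R" (3x3) and "t" (3): a world point X has camera coordinates R X + t; the wrist camera has in their place "hand_eye" (4x4, takes a point from camera to tool coordinates, whose origin is the TCP and whose axes are the tool frame's). Camera axes: x right, y down, z forward; pixel columns grow to the right and rows downward; lengths in mm; the calibration is good to about 2 mm. A picture is of the moment at which its call begins: read the wrist's pose just before it. There is no depth.
- workorder.finish_job(): hands the job in, once; it reports no verdict.
The state is a dict: "time_s": time; "joints": joint angles; "dq": joint speeds; "tau": joint torques, N m; "eef_pos": TCP position; "ee_rot": TCP orientation; "force": force on the tool from outside, world axes, zero at the start; "wrist_torque": the same for the moment, N m; "grip_width": opening from 0.0 (shut) to 1.0 (fully open).
Only numpy, scipy, OpenCV 4.12 (cv2) and the standard library are available. Lean on these libraries where they do the work, as an engineer would, in place of code of your own. Each camera call takes 0.05 s, during which the arm holds its last target.

## Working session

There is one attempt and no reset: what is moved stays moved. The work goes in short steps, Python scripts to look and compute and a shell command to move; the robot and the scene stay as the last step left them, time stands still between calls to the robot, and variables do not carry over. Pictures are saved under pics/ and viewed, and the job is handed in when it is done.

```bash
mkdir -p pics
cat > h.py <<'E'
import numpy as np, cv2
from rig import ctrl, vision, workorder
def cap(n):
    s=ctrl.sense(); c=vision.capture(n)
    if n=='wrist':
        from scipy.spatial.transform import Rotation as Ro
        q=s['ee_rot']; Rt=Ro.from_quat([q[1],q[2],q[3],q[0]]).as_matrix()
        H=np.array(c['hand_eye']); Rc=Rt@H[:3,:3]; o=Rt@H[:3,3]+np.array(s['eef_pos'])
    else:
        R=np.array(c['R']); Rc=R.T; o=-R.T@np.array(c['t']).ravel()
    return c,Rc,o
def ray(cam,px):
    c,Rc,o=cam; K=np.array(c['mtx'],float)
    k=float(np.ravel(c['k1'])[0])
    p=cv2.undistortPoints(np.array([[px]],float),K,np.array([k,0,0,0],float)).ravel()
    d=Rc@np.array([p[0],p[1],1]); return o,d/np.linalg.norm(d)
def onz(cam,px,z):
    o,d=ray(cam,px); return o+d*(z-o[2])/d[2]
def proj(cam,X):
    c,Rc,o=cam; p=Rc.T@(np.array(X,float)-o); x,y=p[:2]/p[2]; k=float(np.ravel(c['k1'])[0]); f=1+k*(x*x+y*y)
    K=np.array(c['mtx']); return np.array([K[0,0]*x*f+K[0,2],K[1,1]*y*f+K[1,2]])
def tri(a,pa,b,pb):
    o1,d1=ray(a,pa);o2,d2=ray(b,pb)
    s=np.linalg.lstsq(np.stack([d1,-d2],1),o2-o1,rcond=None)[0]
    A=o1+s[0]*d1;B=o2+s[1]*d2; return (A+B)/2,np.linalg.norm(A-B)
def save(c,n,box=None,sc=1):
    im=c[0]['image'] if isinstance(c,tuple) else c
    if box: im=im[box[1]:box[3],box[0]:box[2]]
    im=cv2.resize(im,None,fx=sc,fy=sc,interpolation=cv2.INTER_CUBIC)
    cv2.imwrite('pics/'+n,im[:,:,::-1])
E
python3 - <<'E'
from h import *
print(ctrl.sense())
for n in('scene','top','wrist'):
    c=cap(n);save(c,n+'1.png');print(n,c[2],c[0]['mtx'],c[0]['k1'])
E
```

```text
{'time_s': 0.0, 'joints': array([ 1.04960243e+00,  3.13442372e-01,  1.49841933e+00, -2.03800649e-05,
        1.33099070e+00, -2.23418685e-01]), 'dq': array([-7.60326671e-04, -1.51806523e-05,  5.50574925e-04,  1.57678194e-03,
       -4.89949301e-04,  6.45019606e-04]), 'tau': array([ 1.48586336e-03, -4.12241006e+01, -2.59766972e+01,  2.08660617e-05,
        3.83553488e-03, -4.82806797e-06]), 'eef_pos': array([153.93543702, 501.67474492, 238.74565086]), 'ee_rot': array([ 0.69912846,  0.10447176,  0.69943946, -0.10530661]), 'force': array([-1.45924974, -0.08142638,  0.45606005]), 'wrist_torque': array([-0.02104551,  0.03937825,  0.00836833]), 'grip_width': 1.0032881179687736}
scene [  81.25036092 -523.15229414  859.11446918] [[586.28228693   0.         318.51241654]
 [  0.         586.28228693 236.24135612]
 [  0.           0.           1.        ]] -0.02402221088148749
top [420.48271199  38.5933612  939.98677404] [[564.72084019   0.         314.7397624 ]
 [  0.         564.72084019 237.45843736]
 [  0.           0.           1.        ]] -0.07986896695295323
wrist [ 87.70423426 521.44464013 372.27542707] [[378.02691497   0.         322.44244339]
 [  0.         378.02691497 241.12012851]
 [  0.           0.           1.        ]] -0.03274930686480642
```

View pics/scene1.png

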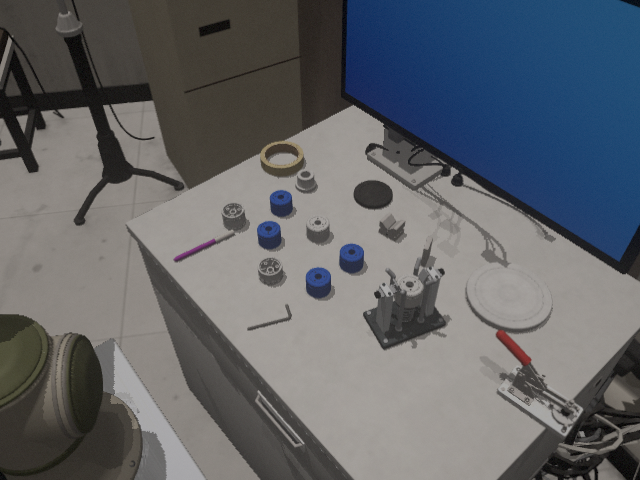

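View pics/top1.png

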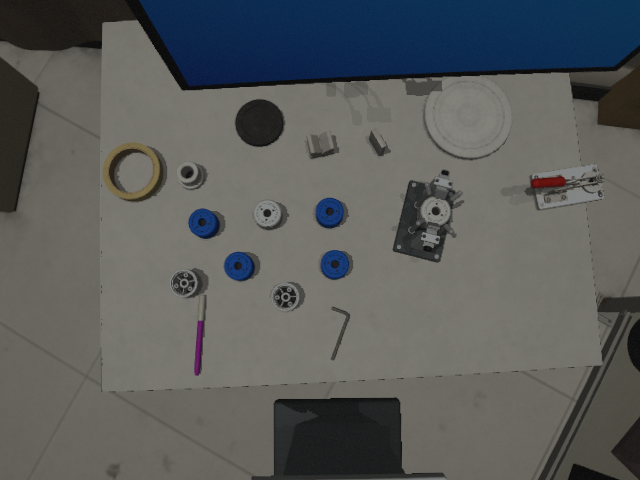

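View pics/wrist1.png

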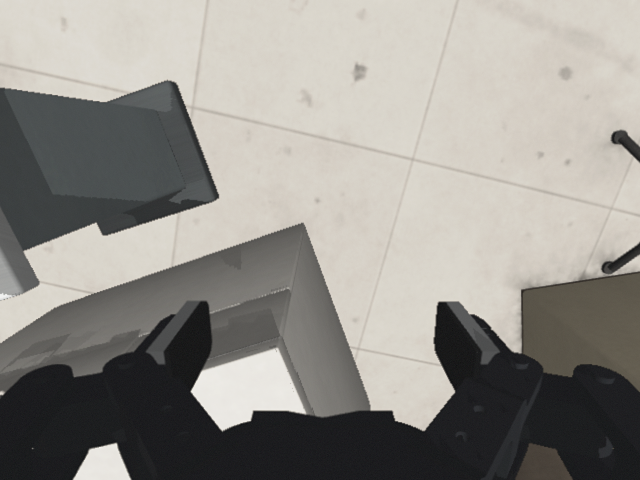

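Top view, things that could be mistaken for the target: grey closed disc (268,214); open cups (185,283) and (286,296); small white collar (190,176); blue look-alikes (203,223), (239,266), (330,212), (335,264); and the one already in the magazine (436,211). The choice is (268,214), and a close crop will check it.

Run:
```python
from h import *
t=cap('top');s=cap('scene')
a=cv2.resize(t[0]['image'][180:320,160:360],None,fx=4,fy=4)[:,:800]
save(a,'crop_t.png'); save(s,'crop_s.png',(200,150,400,300),4)
save(t,'mag_t.png',(370,140,490,280),4); save(s,'mag_s.png',(350,220,460,360),4)
# measures: bright blob mask
g=cv2.cvtColor(t[0]['image'],cv2.COLOR_RGB2HSV)
print(onz(t,(268,214),36),onz(t,(286,296),30),onz(t,(185,283),30),onz(t,(436,211),104),onz(t,(436,211),0))
print(s[1],t[1])
```

```text
[578.57350632 121.3315737   36.        ] [445.54472461  93.84391774  30.        ] [469.01036718 257.46638601  30.        ] [ 566.56618153 -137.67056016  104.        ] [ 584.73953224 -159.59847623    0.        ]
[[ 0.78257681 -0.45744613  0.42227547]
 [-0.62245734 -0.56298453  0.54368675]
 [-0.01097285 -0.68832511 -0.72531934]] [[-0.0172067  -0.99140787  0.1296702 ]
 [-0.99979728  0.01841665  0.00813755]
 [-0.01045572 -0.12950389 -0.99152379]]
```

View pics/crop_t.png

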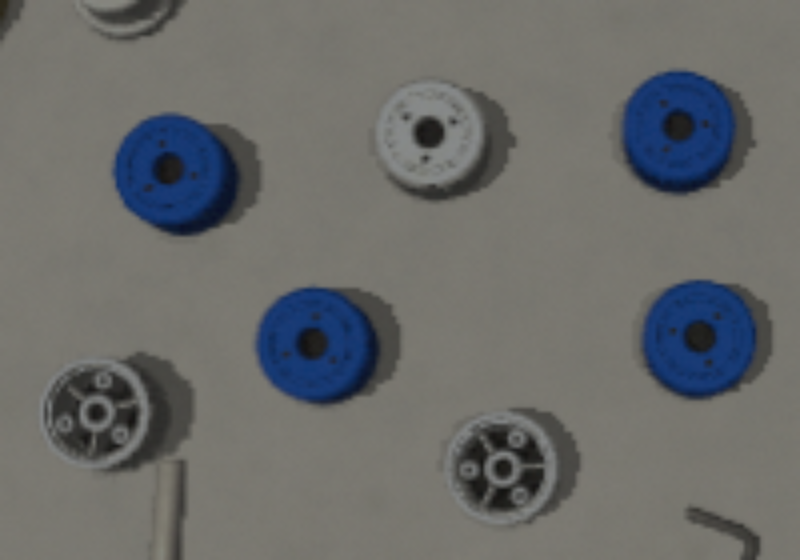

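View pics/mag_t.png

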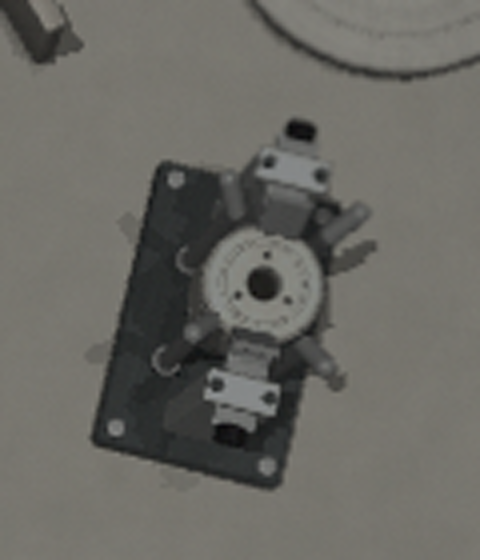

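View pics/crop_s.png

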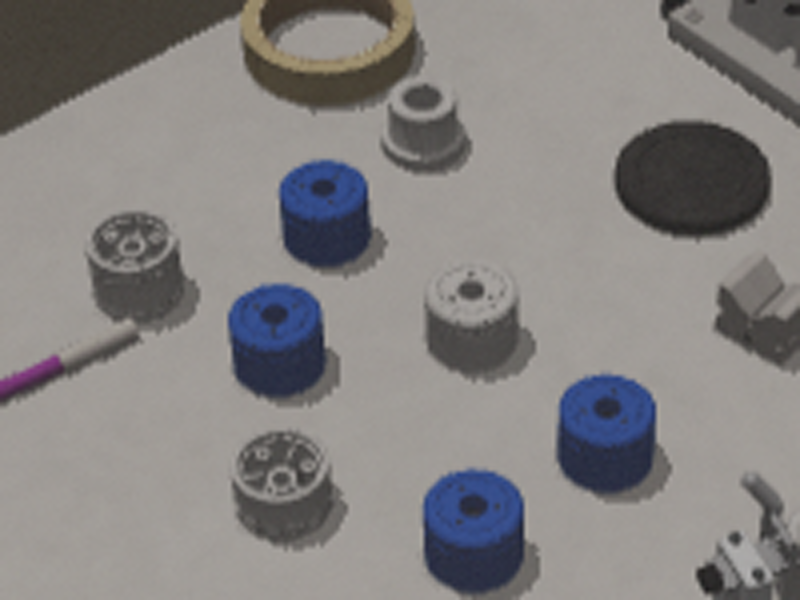

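View pics/mag_s.png

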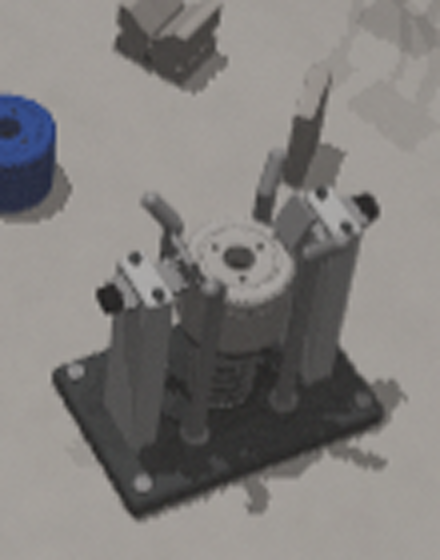

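Run:
```python
from h import *
t=cap('top');s=cap('scene')
def bore(cam,p,r=6):
    g=cv2.GaussianBlur(cv2.cvtColor(cam[0]['image'],cv2.COLOR_RGB2GRAY),(1,1),0).astype(float)
    x,y=int(p[0]),int(p[1]); w=g[y-r:y+r+1,x-r:x+r+1]; th=(np.percentile(w,80)+w.min())/2
    m=np.clip(th-w,0,None); yy,xx=np.mgrid[y-r:y+r+1,x-r:x+r+1]
    return (m*xx).sum()/m.sum(),(m*yy).sum()/m.sum()
for n,pt,ps,z in(('tgt',(267,213),(317,222),36),('mag',(435,211),(409,284),103)):
    a=bore(t,pt,5);b=bore(s,ps,4);print(n,a,b,tri(t,a,s,b),onz(t,a,z),onz(s,b,z))
c=lambda x,y:(370+x/4-.4,140+y/4-.4)
P=[onz(t,c(*q),12) for q in((176,178),(116,428),(267,467))]
d=lambda x,y:(350+x/4-.4,220+y/4-.4)
Q=[onz(s,d(*q),12) for q in((76,371),(143,482),(363,400))]
print(np.round(P),np.round(Q))
for a,b in((P[0],P[1]),(P[1],P[2])): v=a-b;print(np.linalg.norm(v),np.degrees(np.arctan2(v[1],v[0])))
for a,b in((Q[0],Q[1]),(Q[1],Q[2])): v=a-b;print(np.linalg.norm(v),np.degrees(np.arctan2(v[1],v[0])))
print('base ctr est',(P[0]+P[2])/2,(Q[0]+Q[2])/2)
for q in((300,170),(242,392)):print('brk',onz(t,c(*q),112))
from scipy.spatial.transform import Rotation as Ro
q=ctrl.sense()['ee_rot'];print(Ro.from_quat([q[1],q[2],q[3],q[0]]).as_matrix())
```

```text
tgt (np.float64(266.8174097664544), np.float64(212.77972399150744)) (np.float64(317.39263024142315), np.float64(222.0838627700127)) (array([580.25300048, 122.72910853,  39.7045976 ]), np.float64(0.6606700971903904)) [580.62436166 123.24658646  36.        ] [582.80961687 125.50097574  36.        ]
mag (np.float64(435.1846758349705), np.float64(210.72347740667976)) (np.float64(409.1152163344677), np.float64(284.1419543023821)) (array([ 567.39091291, -136.59640391,  105.3300144 ]), np.float64(1.4372576384878866)) [ 567.18501594 -136.66654452  103.        ] [ 569.59552752 -135.68907534  103.        ]
[[ 629. -121.   12.]
 [ 524.  -92.   12.]
 [ 507. -154.   12.]] [[ 528.  -90.   12.]
 [ 511. -151.   12.]
 [ 615. -180.   12.]]
109.1268587191831 -15.525127364083136
64.36673100054155 74.32539714199886
63.517088026466936 74.82010283126662
107.96444003209577 164.15254417086896
base ctr est [ 567.89648838 -137.82327316   12.        ] [ 571.18862011 -135.1010844    12.        ]
brk [ 608.97870663 -151.06591784  112.        ]
brk [ 525.38224792 -125.37290796  112.        ]
[[-1.70620867e-04  2.93410217e-01  9.55986619e-01]
 [-2.44826445e-04  9.55986592e-01 -2.93410252e-01]
 [-9.99999955e-01 -2.84112717e-04 -9.12766810e-05]]
```

Top crop: the grey housing with the flat top, bore and three holes sits at (267,213) and is the target. The cups at (185,283) and (286,296) are open, and the others are blue or too small. The magazine base screws give magazine x at −15.5°, with the stack bore at (435,211).

The triangulated bore heights come out at 39.7 mm (should be 36) and 105.3 mm (should be 103). That is consistent with the ~2 mm calibration error. The screw spacing and base centre agree with the bore.

I'm moving above the target with the jaws turned to 74.5°.

```bash
python3 -m jog '[[[0,0,0,-0.027,0,0],[0,-0.0227,0.0466,0,0,0],[0,-0.0227,0.0466,0,0,0],[0,-0.0227,0.0466,0,0,0],[0,-0.0227,0.0466,0,0,0],[0,-0.0227,0.0466,0,0,0],[0,-0.0227,0.0466,0,0,0],[0,-0.0227,0.0466,0,0,0],[0,-0.0227,0.0466,0,0,0],[0,-0.0227,0.0466,0,0,0],[0,-0.0227,0.0466,0,0,0],[0,-0.0227,0.0466,0,0,0]]]' 0 40
python3 -m jog '[[[0.04,0,0,0,0,0],[0,0,0,0,0,0]]]'
python3 - <<'E'
from h import *
w=cap('wrist');save(w,'w2.png'); print(ctrl.sense()['eef_pos'],w[2],w[1])
print(proj(w,(581.7,124.4,36)))
E
```

```text
time_s: 1.85
eef_pos: [582.3, 122.8, 239.3]
ee_rot: [0.701, 0.095, 0.701, -0.095]
force: [1.1, 1.0, 0.8]
grip_width: 0.998
time_s: 2.1
eef_pos: [580.0, 123.9, 196.7]
ee_rot: [0.699, 0.095, 0.703, -0.096]
force: [-0.3, -0.5, 0.6]
grip_width: 0.997
[580.74944091 124.28751515 199.09246761] [514.00958991 141.67356325 330.57261424] [[ 0.26736554  0.92906927  0.25562856]
 [ 0.96359454 -0.25747893 -0.07204284]
 [-0.00111382  0.26558406 -0.96408706]]
[324.66830213 227.50471823]
```

View pics/w2.png

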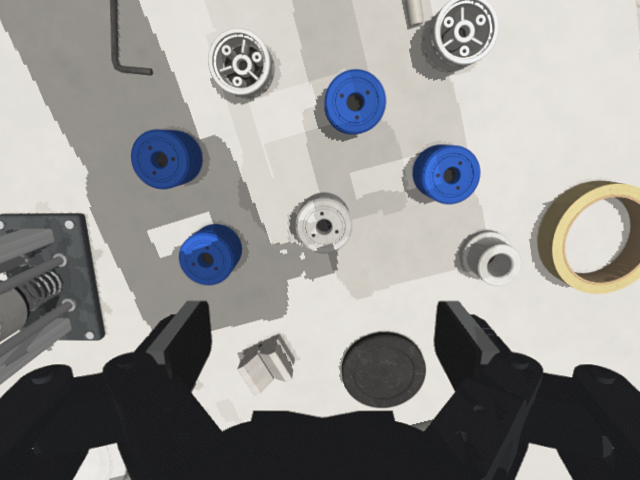

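In the wrist view the target bore is at (325,226), against a predicted (324.7,227.5), so the position agrees to about 1 mm. The finger lanes beside it are clear. I'm descending to a grasp at z≈24 mm and closing.

```bash
python3 -m jog '[[[0.045,0,0,0,0,0],[0.045,0,0,0,0,0],[0.045,0,0,0,0,0],[0.03,0,0,0,0,0],[0.02,0,0,0,0,0],[0,0,0,0,0,0]]]'
python3 -m jog '[[[0,0,0,0,0,0],[0,0,0,0,0,0],[0,0,0,0,0,0],[0,0,0,0,0,0],[0,0,0,0,0,0],[0,0,0,0,0,0],[0,0,0,0,0,0],[0,0,0,0,0,0]]]' 255 60
python3 - <<'E'
from h import *
w=cap('wrist');save(w,'w3.png'); print(ctrl.sense())
E
```

```text
time_s: 2.9
eef_pos: [581.3, 124.7, 14.9]
ee_rot: [0.701, 0.095, 0.701, -0.095]
force: [-1.1, 0.8, 0.1]
grip_width: 0.996
time_s: 3.9
eef_pos: [582.0, 124.3, 15.9]
ee_rot: [0.702, 0.096, 0.7, -0.095]
force: [-1.0, 1.5, 7.0]
grip_width: 0.521
{'time_s': 3.95, 'joints': array([ 1.36950339e-02,  7.15863129e-01,  1.49689864e+00,  1.05496863e-04,
        9.26236363e-01, -1.28647764e+00]), 'dq': array([ 0.00029355,  0.00062326, -0.00097224,  0.00113975,  0.00122692,
       -0.00013357]), 'tau': array([-4.71393820e-01, -4.91642940e+01, -1.88992953e+01, -6.00810279e-02,
       -2.56058509e-01, -2.32929095e-03]), 'eef_pos': array([582.04416784, 124.30337695,  15.91549186]), 'ee_rot': array([ 0.70154244,  0.09557598,  0.69973703, -0.0952446 ]), 'force': array([-1.41689999,  1.16745546,  6.60627852]), 'wrist_torque': array([-0.0003497 ,  0.24076451, -0.00484472]), 'grip_width': 0.5206994400350361}
```

View pics/w3.png

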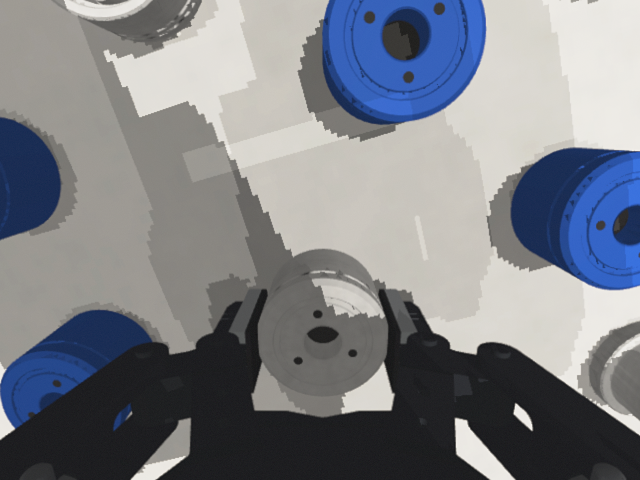

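Gripped: width 0.52 ≈ 44–46 mm, and in the wrist view the housing sits between the pads with its bore at (322,335). Next is the lift, then the traverse to above the magazine.

```bash
python3 -m jog '[[[-0.02,0,0,0,0,0],[-0.04,0,0,0,0,0],[-0.05,0,0,0,0,0],[-0.05,0,0,0,0,0],[-0.05,0,0,0,0,0],[0,0,0,0,0,0]]]'
python3 - <<'E'
from h import *
w=cap('wrist');save(w,'w4.png',(200,220,440,420),3); s=ctrl.sense();print(s['eef_pos'],s['force'],s['grip_width'])
e=s['eef_pos']
for z in (20,22,24): print(z,proj(w,e+[0,0,z]))
E
```

```text
time_s: 4.7
eef_pos: [582.5, 124.3, 229.0]
ee_rot: [0.704, 0.096, 0.698, -0.095]
force: [0.5, 0.5, -1.1]
grip_width: 0.517
[581.56516686 124.2226798  226.09986625] [-0.41041559  0.19952666 -1.86963031] 0.519965962545224
20 [323.55233408 340.37344129]
22 [323.58574556 343.47722384]
24 [323.62015436 346.67367039]
```

View pics/w4.png

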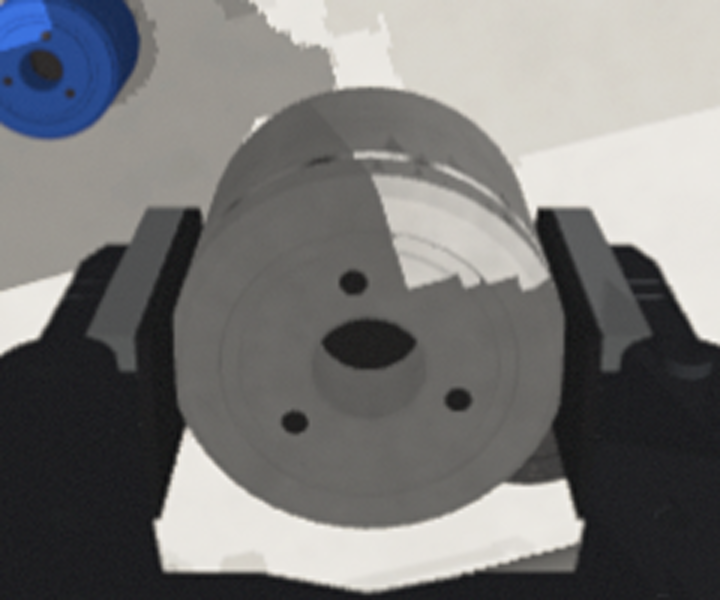

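The bore ring centre is at (323.3,342.3). It fits a part centred on the tool axis with its top 21.5 mm above the TCP, so it is held level and centred.

Correcting each fixed camera by its offset at the pick, the stack axis comes out at (568.3, −136.2). I'm moving above it.

```bash
python3 -m jog '[[[0,-0.0364,0.0081,0,0,0],[0,-0.0364,0.0081,0,0,0],[0,-0.0364,0.0081,0,0,0],[0,-0.0364,0.0081,0,0,0],[0,-0.0364,0.0081,0,0,0],[0,-0.0364,0.0081,0,0,0],[0,-0.0364,0.0081,0,0,0],[0,0,0,0,0,0],[0,0,0,0,0,0]]]'
python3 - <<'E'
from h import *
w=cap('wrist');save(w,'w5.png');t=cap('top');s=cap('scene')
save(s,'s5.png',(330,160,490,360),3);save(t,'t5.png',(350,120,520,280),3)
P=[]
for i in range(6):
    cap('top');P.append(ctrl.sense()['eef_pos'])
print(np.mean(P,0),np.std(P,0)); q=ctrl.sense()['ee_rot'];print(q)
E
```

```text
time_s: 5.88
eef_pos: [567.4, -135.9, 223.4]
ee_rot: [0.7, 0.096, 0.701, -0.095]
force: [-0.5, 1.1, 0.3]
grip_width: 0.518
[ 567.71356064 -135.95302459  224.28291273] [0.01073324 0.23020201 0.05040618]
[ 0.70068249  0.09532798  0.7006188  -0.09534104]
```

View pics/w5.png

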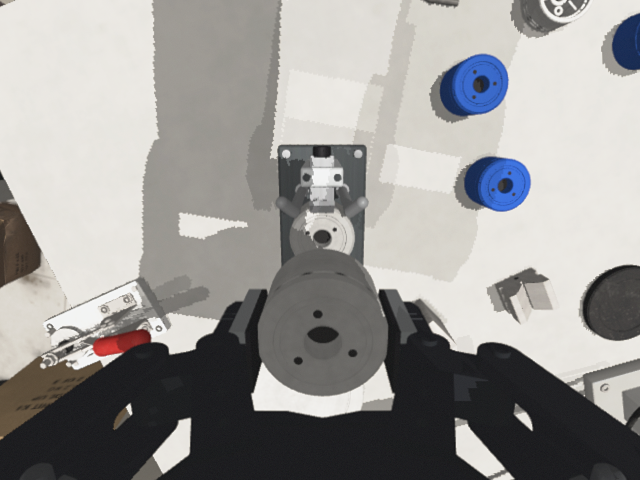

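View pics/s5.png

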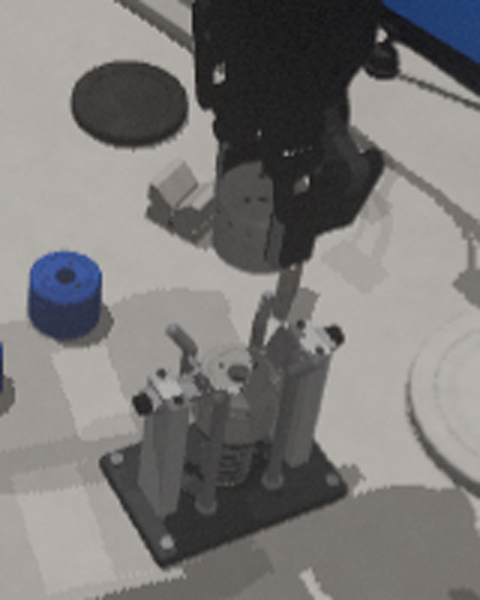

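Run:
```python
from h import *
w=cap('wrist');save(w,'w6.png',(250,130,400,270),5)
for p in((322,236.5),(321,236.5)):print(onz(w,p,103))
a,b=onz(w,(286,154),12),onz(w,(358.3,154),12);print(a,b,np.linalg.norm(a-b),np.degrees(np.arctan2(*(a-b)[1::-1])),w[1][:,0])
```

```text
[ 566.78989331 -136.93254449  103.        ]
[ 566.60336928 -137.60498266  103.        ]
[ 508.14063433 -154.11446175   12.        ] [525.41253557 -91.82258453  12.        ] 64.64206478288467 -105.49729653388242 [2.67158312e-01 9.63652519e-01 5.09035561e-04]
```

View pics/w6.png

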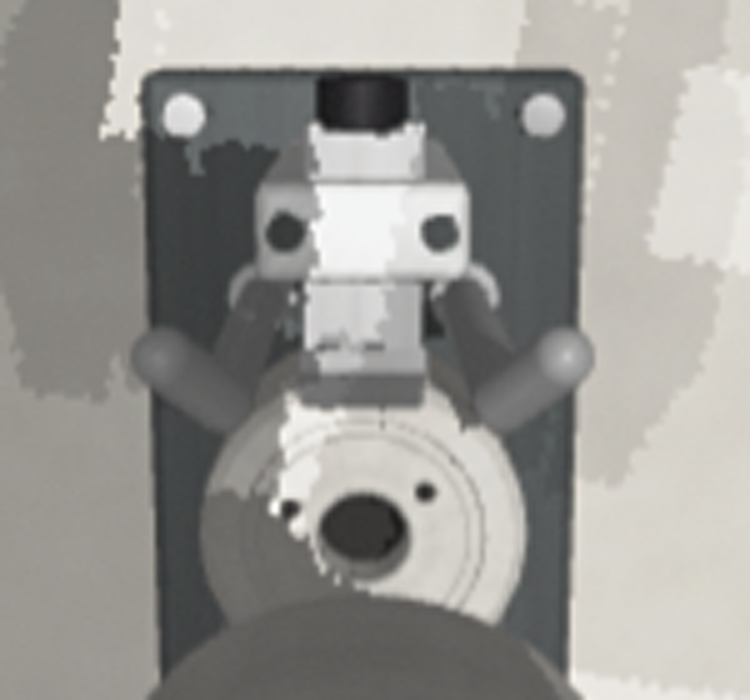

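In the wrist view the stack bore is at (322.2,236.4), about 1 mm from the TCP axis, and the base is parallel to the jaws within 0.1°. I'm shifting 0.7 mm and going down to just above the flare and catches.

```bash
python3 -m jog '[[[0.02,-0.0007,0,0,0,0],[0.025,0,0,0,0,0],[0.02,0,0,0,0,0],[0.01,0,0,0,0,0],[0.005,0,0,0,0,0],[0,0,0,0,0,0]]]'
python3 - <<'E'
from h import *
w=cap('wrist');save(w,'w7.png',(170,100,470,400),2.5);t=cap('top');s=cap('scene')
save(s,'s7.png',(330,190,490,360),3.5)
s=ctrl.sense();print(s['eef_pos'],s['force'])
E
```

```text
time_s: 7.12
eef_pos: [567.6, -137.3, 144.6]
ee_rot: [0.701, 0.095, 0.7, -0.096]
force: [-0.7, 0.3, 0.3]
grip_width: 0.522
[ 567.7376728  -137.28178421  144.9743833 ] [-0.53846653 -0.28180895 -0.58102242]
```

View pics/s7.png

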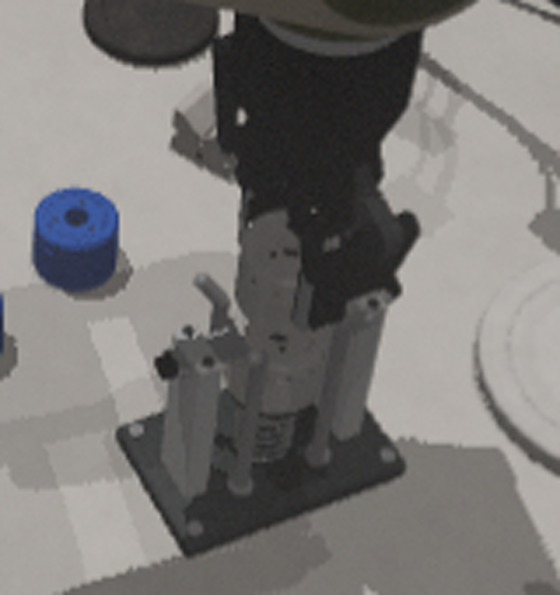

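View pics/w7.png

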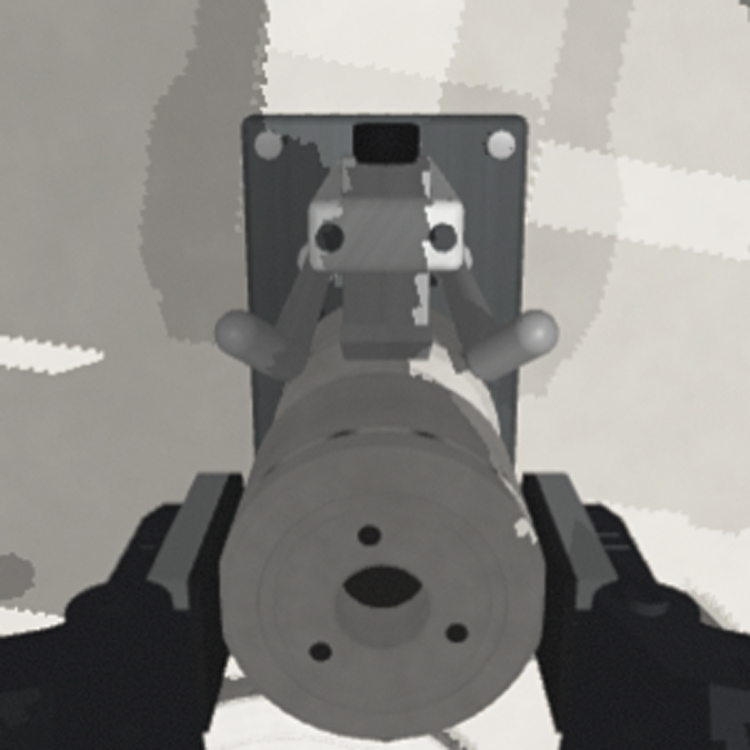

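The housing is square to the magazine and centred on it: bracket centre column 386 and bore 383 in the crop. I'm pushing down slowly while watching the force.

```bash
python3 -m jog '[[[0.006,0,0,0,0,0],[0.006,0,0,0,0,0],[0.006,0,0,0,0,0],[0.006,0,0,0,0,0],[0,0,0,0,0,0]]]' - 100
python3 - <<'E'
from h import *
s=ctrl.sense();print(s['eef_pos'],s['force'],s['wrist_torque'])
E
```

```text
time_s: 7.9
eef_pos: [567.2, -137.1, 119.5]
ee_rot: [0.7, 0.096, 0.701, -0.095]
force: [-0.5, -0.1, -1.2]
grip_width: 0.513
[ 567.15783199 -137.05887599  119.51685604] [-0.4602937  -0.12039134 -1.20766221] [-0.05862232 -0.03484834  0.04339837]
```

```bash
python3 -m jog '[[[0.005,0,0,0,0,0],[0.005,0,0,0,0,0],[0.005,0,0,0,0,0],[0,0,0,0,0,0]]]'
python3 - <<'E'
from h import *
s=ctrl.sense();print(s['eef_pos'],s['force'],s['wrist_torque'])
w=cap('wrist');save(w,'w8.png',(170,100,470,400),2.5);s=cap('scene')
save(s,'s8.png',(330,190,490,360),3.5)
E
```

```text
time_s: 8.4
eef_pos: [567.5, -137.2, 105.4]
ee_rot: [0.701, 0.095, 0.701, -0.095]
force: [-2.0, 0.1, 3.8]
grip_width: 0.513
[ 567.49857594 -137.17773935  105.42577591] [-1.9572954   0.10821228  3.77396061] [0.07077413 0.17828207 0.04162345]
```

View pics/w8.png

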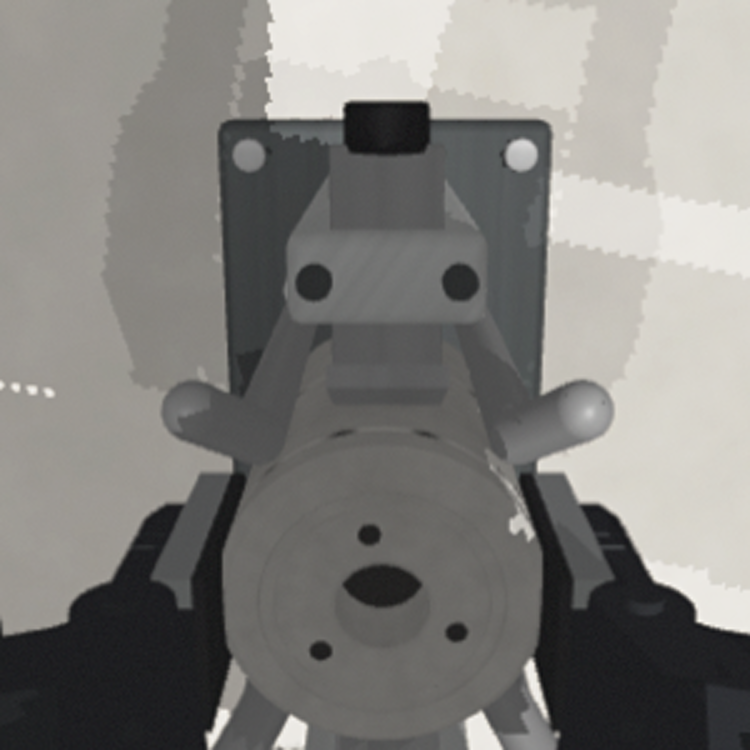

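View pics/s8.png

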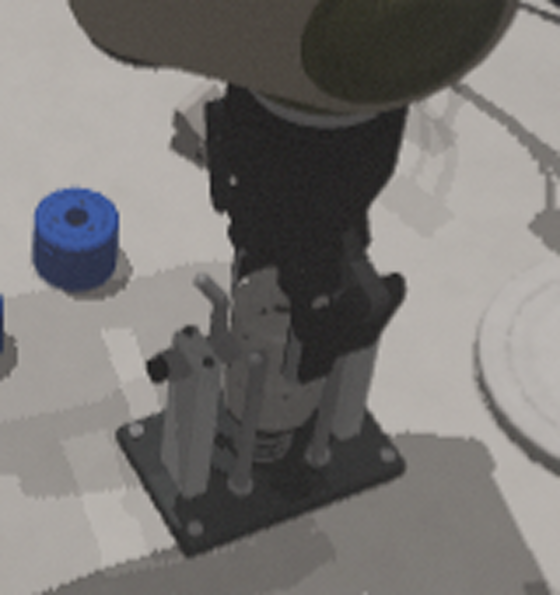

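The catch is pushed outward, its black plunger has moved back, and the new housing is pressing the stack down at 4 N. I'm continuing.

```bash
python3 -m jog '[[[0.005,0,0,0,0,0],[0.005,0,0,0,0,0],[0.005,0,0,0,0,0],[0.005,0,0,0,0,0],[0,0,0,0,0,0]]]'
python3 -m jog '[[[0.004,0,0,0,0,0],[0.004,0,0,0,0,0],[0.002,0,0,0,0,0],[0,0,0,0,0,0],[0,0,0,0,0,0]]]'
python3 - <<'E'
from h import *
s=ctrl.sense();print(s['eef_pos'],s['force'],s['wrist_torque'])
w=cap('wrist');save(w,'w9.png',(170,100,470,400),2.5);s=cap('scene')
save(s,'s9.png',(330,190,490,360),3.5)
E
```

```text
time_s: 9.12
eef_pos: [567.6, -137.2, 85.5]
ee_rot: [0.701, 0.095, 0.7, -0.096]
force: [-0.3, 0.4, 3.6]
grip_width: 0.507
time_s: 9.75
eef_pos: [567.7, -137.2, 76.0]
ee_rot: [0.701, 0.095, 0.7, -0.096]
force: [-2.3, 0.4, 7.8]
grip_width: 0.51
[ 567.66832216 -137.24962774   75.98116319] [-2.32757419  0.43340271  7.77174142] [0.16378543 0.43306926 0.00990096]
```

View pics/w9.png

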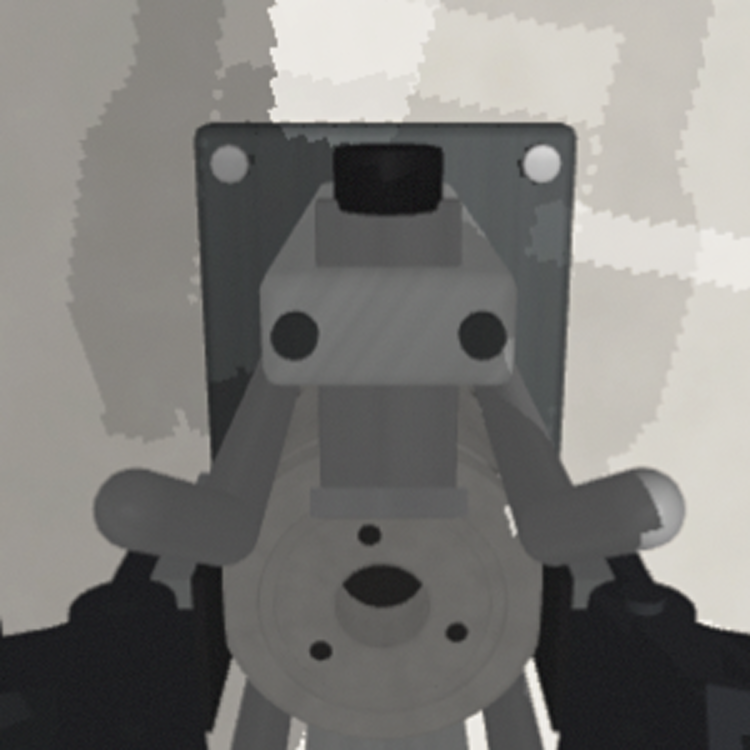

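The near catch has snapped out over the housing's top edge at crop (388,500), and the force is 8 N. I'm going one more millimetre, then opening the jaws.

```bash
python3 -m jog '[[[0.001,0,0,0,0,0],[0,0,0,0,0,0]]]'
python3 -m jog '[[[0,0,0,0,0,0],[0,0,0,0,0,0],[0,0,0,0,0,0],[0,0,0,0,0,0],[0,0,0,0,0,0],[0,0,0,0,0,0]]]' 40
python3 - <<'E'
from h import *
s=ctrl.sense();print(s['eef_pos'],s['force'],s['wrist_torque'])
w=cap('wrist');save(w,'w10.png',(170,100,470,400),2.5)
E
```

```text
time_s: 10.1
eef_pos: [567.7, -137.3, 75.0]
ee_rot: [0.701, 0.095, 0.7, -0.096]
force: [-2.5, 0.6, 8.1]
grip_width: 0.512
time_s: 10.85
eef_pos: [567.5, -137.2, 74.3]
ee_rot: [0.701, 0.095, 0.701, -0.095]
force: [-0.8, -0.7, -0.1]
grip_width: 0.842
[ 567.46067778 -137.16261765   74.26372947] [-0.80293259 -0.70763683 -0.05698472] [ 0.0190184   0.00282714 -0.01383483]
```

View pics/w10.png

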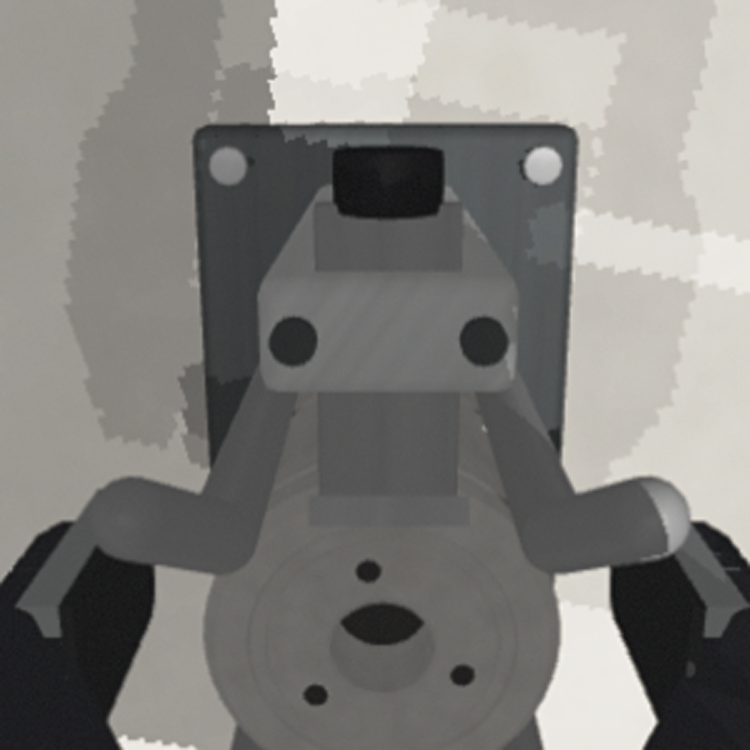

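The fingers are clear on both sides with zero force, and the housing has sprung up to the catch. I'm withdrawing straight up, then back.

```bash
python3 -m jog '[[[-0.02,0,0,0,0,0],[-0.03,0,0,0,0,0],[-0.04,0,0,0,0,0],[-0.05,0,0,0,0,0],[-0.03,0,0,0,0,0],[0,0.04,-0.04,0,0,0],[0,0.04,-0.04,0,0,0],[0,0.04,-0.04,0,0,0],[0,0.04,-0.04,0,0,0],[0,0,0,0,0,0]]]'
python3 - <<'E'
from h import *
t=cap('top');s=cap('scene');save(t,'t11.png');save(t,'t11c.png',(370,140,490,280),4);save(s,'s11.png',(350,220,460,360),4)
E
```

```text
time_s: 12.15
eef_pos: [454.7, 62.2, 244.8]
ee_rot: [0.701, 0.094, 0.701, -0.094]
force: [-0.8, 0.3, 0.5]
grip_width: 0.842
```

View pics/t11.png

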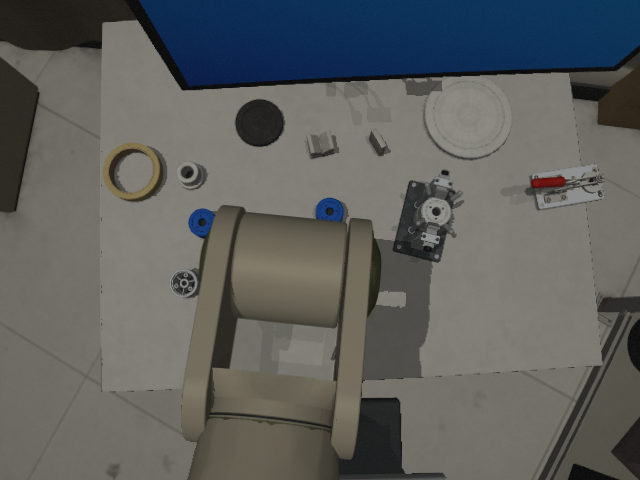

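View pics/t11c.png

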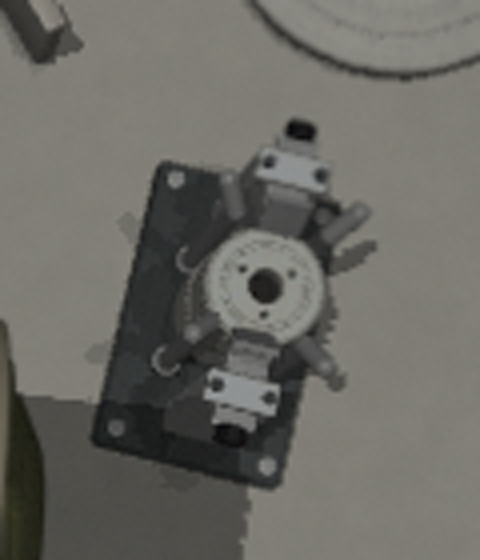

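View pics/s11.png

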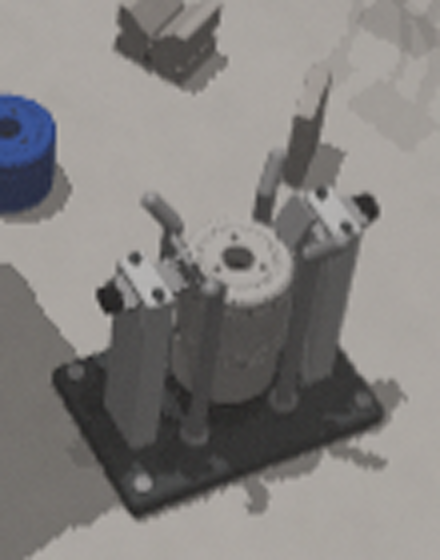

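The new top's bore is at crop (265,286) from above and (238,258) from the side, where the old stack top stood. Both catches are back in their starting positions and the spring is compressed.

Run:
```python
from h import *
print(workorder.finish_job())
```

```text
the job is handed in; nothing more can be done
None
```

I loaded the loose covered housing on top of the stack in the magazine and handed the job in at about 12 s of robot time. I gripped it across its diameter, lowered it between the guide rods and pressed until its top was about 7.5 mm below the catches. I then let go and moved the arm clear.

**Last checks:**
- **Seating:** the new top stands at the stack-top position in both fixed cameras (bore within about 1 px of the old one). It looks upright, and both catches are back where they started.
- **Force:** the readings I took during the push peaked at about 8 N, and it was about 0 N after release.
- **Bystanders:** the open housing at (185,283) in the top view has not moved. The arm hid the other one, at (286,296), in the last picture. The gripper never went near it.

**Disagreements:** the two fixed cameras differed by about 2–3 mm, and the bore heights I measured from them were 2–4 mm too high. I averaged the two cameras and checked positions with the wrist camera, which agreed to about 1 mm.

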